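# Lock a stop collar onto the flat of its shaft

## Task

Turn the stop collar on the shaft until its clamp screw faces the milled flat of the shaft, then screw the knob in clockwise until its pad is firmly tight on the flat, without overtightening it. Never tighten the screw onto the round of the shaft, leave the loose things lying about where they are, and let go at the end.

Things in the scene. Friction and masses are not known exactly. Their poses are not given: they have to be found in the camera images.
- stand: Fixed bearing stand: dark steel base plate 130 x 250 x 12 mm with two grey pillow blocks (each 30 mm along y, 110 mm wide at the foot, 62 mm above) centred 95 mm to either side. Origin: centre of the plate's underside, on the table. Its y axis runs along the shaft; the shaft axis lies 100 mm above the origin.
- shaft: Dark horizontal shaft, 36 mm diameter, 230 mm long, held too stiffly to turn. One bright flat, 2.5 mm deep, 18 mm wide, is milled along its whole length and shows on both sides of the collar. Origin: on the shaft axis in the middle of the collar. y axis: along the shaft; z axis: outward normal of the flat, up to 0.22 rad from vertical.
- collar: Bright steel stop collar on the shaft, 64 mm diameter, 30 mm wide. It turns about the shaft axis only, with 0.12 N m of friction, and stays where left. Origin: on the shaft axis. y axis: along the shaft; z axis: out along the clamp screw, which faces the flat when it coincides with the shaft's z. At first the screw leans toward the robot, 0.65 to 1.0 rad from vertical.
- clamp_pad: Hidden pad, 11 x 12 mm, at the inner end of the clamp screw inside the collar; it does not turn with the screw. Axes as the collar's. The thread is steep: the pad moves 20 mm toward the shaft per full turn of the knob. At first it is clear of the shaft's round by an unknown 0.8 to 5.6 mm, so over the flat it takes 1.0 to 2.6 rad of turning to touch.
- knob_center (a point): Centre of the clamp screw's round knurled steel knob, 34 mm diameter, 24 mm long, 65 to 70 mm from the shaft axis at first and moving inward as it is screwed in. z axis: along the screw, away from the shaft. It turns with the knob: clockwise, seen from outside (above), tightens.
- magnet_center (a point): Loose angled welding magnet, 23 x 75 x 41 mm, on the table; to be left alone. Point: its centre.
- bolt_center (a point): Loose dark hexagon bolt, 21 mm wide, 48 mm tall, standing on its head on the table; to be left alone. Point: its centre.
- clamp_screw: The clamp screw with its knob. Origin on the shaft axis, z out along the screw. Turning it takes up to 0.2 N m of friction while the pad is free; once the pad bears on the shaft the torque grows by about 0.26 N m per radian. Firmly tight is 0.2 to 0.3 N m above the free torque; 0.36 N m above it is too tight. Let go, it springs back a little and stays tight.
- nut_center (a point): Loose dark hexagon nut, 27 mm wide, 13 mm tall, lying on the table; to be left alone. Point: its centre.

How it is judged (in metres and radians):
On the way:
1. the clamp screw faces the flat (within 0.3 rad) before it is tightened (angle between the z axis of collar and the z axis of shaft, either way round below 0.3 rad), for 0.2 s.
At the end, for the whole second after the job is handed in: The pad presses on the flat of the shaft with more than 45 N, the screw square to the flat within 0.12 rad, the collar at rest (angle between the z axis of collar and the z axis of shaft, either way round below 0.12 rad and contact force between clamp_pad and shaft above 45 N and angular speed of collar below 0.05 rad/s); the robot touches nothing.
It fails at once if the screw overtightened: pad force above 115 N (contact force between clamp_pad and shaft above 115 N).
It fails at once if the screw tightened onto the round of the shaft: pad force above 25 N while more than 0.35 rad off the flat (contact force between clamp_pad and shaft above 25 N and angle between the z axis of collar and the z axis of shaft, either way round above 0.35 rad).
It fails at once if a bystander moved by more than 25 mm (distance of any of nut_center, magnet_center, bolt_center from where it was at the start of the episode above 0.025 m).
It also fails if it takes over 58 s, if anything falls off the work surface, if the arm or the gripper's body presses on something with over 40 N, if the wrist force passes 120 N, or if a joint passes its speed limit or range.

## Robot

A 7-joint arm with a two-finger parallel gripper is mounted at the origin on a cart in front of the work surface, level with it; the furniture and walls round the work are solid. World frame = base frame: x ahead of the robot, y to its left, z up, the work surface at z = 0. Lengths are in mm, angles in rad, forces in N, time in s.
With the tool pointing down it reaches from about 400 to 850 mm from the base axis. Payload 6.9 kg.
Tool frame: the origin (TCP) lies midway between the tips of the shut fingers; the grasp point (between the pads) lies 19 mm behind it (arm.pinch_z is the distance from the TCP to the grasp point, in mm); z points along the fingers, y is the line along which they close (so a half turn about z gives the same grasp; the last joint's range is limited). The gripper opens to 85 mm and grips with 20 to 120 N. Pads are 22 mm wide; open, the fingers measure 114 mm over their backs; the gripper's body (76 mm by 85 mm) begins 54 mm behind the grasp point. The pads swing forward as they close: fully open they stand 13 mm farther back than shut.
Start: joints at [1.264, 0.507, -0.238, 1.5, 0.126, 1.149, -0.155], TCP at [250.705, -572.502, 231.275] pointing down, gripper open.
Joint ranges: [-3.08, 3.08], [-0.24, 2.05], [-1.43, 1.35], [0, 2.5], [-1.52, 4.66], [0.17, 1.96], [-2.89, 2.89]. Speed limits (rad/s): [2.39, 2.39, 3.14, 3.14, 3.14, 3.14, 3.14].

## Interface

Orientations are given as a unit quaternion [x, y, z, w].
In Python, from plant import arm gives the robot as it stands. The module is installed in compiled form; this text tells all that it offers.
- The arm moves only by the shell command python3 -m pendant 'ROWS' [FORCE]. ROWS is JSON, a list of rows, each an object of numbers: "x", "y", "z": the shift along the tool's x, y, z each as a share of 20 cm, from -1 to 1; "wx", "wy", "wz": the turn, a rotation vector about the tool's x, y, z each as a share of pi rad, from -1 to 1; "hand": the opening, from -1 (shut) to 1 (fully open), so that 0 is half open. In form: [{"x": .., "y": .., "z": .., "wx": .., "wy": .., "wz": .., "hand": ..}, ...]. A call has exactly 5 rows; each row shifts and turns the commanded pose from where the row before left it, along the tool's axes as they then stand; what a row does not reach is not made up. A row lasts 1/8 s, in which the tool goes at most 62.5 mm and 10.7 degrees, less where a joint would pass 70% of its speed; a pose out of reach is approached as far as the arm can. A call with a number of a shift or a turn outside -1 to 1 is refused whole. A call with a gripper value outside its range is refused whole. The fingers move at their own pace and stop on an object; FORCE is the grip in N (left out, the last holds). Time passes only in rows, so rows that do not move let the fingers close, or fill a call up. It gives the time, the measured TCP pose, the force, the opening and the grip force at its end, in the units of the state.
- arm.read_state(): the state, without advancing time (a new reading comes with each control period).
- arm.capture(name): name is "scene" or "side" or "wrist"; returns a dict with "pixels" (480x640x3 uint8, blue, green, red), "camera_matrix" (3x3 intrinsics, pixels), "k1" (the pictures are not rectified: a ray, as slopes to the right and down, at radius r is drawn at 1 + k1 r^2 times it, then the intrinsics apply), "world_from_camera" (4x4, takes a point from camera to world coordinates). Camera axes: x right, y up, looking along -z (the intrinsics and any distortion apply to the point x, -y, -z); pixel columns grow to the right and rows downward; lengths in mm; the calibration is good to about 2 mm. A picture is of the moment at which its call begins. There is no depth.
- arm.job_done(): hands the job in; it is judged then, once.
The state is a dict: "time": time; "q": joint angles; "qvel": joint speeds; "tau": joint torques, N m; "tool_pos": TCP position; "ee_rot": TCP orientation; "contact_force": force on the tool from outside, world axes, zero at the start; "torque": the same for the moment, N m; "gripper_width": opening from 0.0 (shut) to 1.0 (fully open); "grip_force": force on a finger pad.
Only numpy, scipy, OpenCV 4.12 (cv2) and the standard library are available. Lean on these libraries where they do the work, as an engineer would, in place of code of your own. Each camera call takes 0.05 s, during which the arm holds its last target. There are 200 camera calls.

## Working session

There is one attempt and no reset: what is moved stays moved. The work goes in short steps, Python scripts to look and compute and a shell command to move; the robot and the scene stay as the last step left them, time stands still between calls to the robot, and variables do not carry over. Pictures are saved under pics/ and viewed, at most 10 in all, crops included, and the job is handed in when it is done.

```bash
mkdir -p pics; cat > h.py <<'E'
import numpy as np, cv2
from plant import arm
from scipy.spatial.transform import Rotation as R
def snap(cam,fn):
    c=arm.capture(cam); cv2.imwrite('pics/'+fn+'.png',c['pixels'])
    np.savez('pics/'+fn+'.npz',K=c['camera_matrix'],k1=c['k1'],T=c['world_from_camera']); return c
def load(fn):
    d=np.load('pics/'+fn+'.npz'); return d['K'],float(d['k1']),d['T']
def proj(fn,P):
    K,k1,T=load(fn); p=(np.c_[np.atleast_2d(P),np.ones(len(np.atleast_2d(P)))]@np.linalg.inv(T).T)[:,:3]
    s=np.c_[p[:,0]/-p[:,2],-p[:,1]/-p[:,2]]; s=s*(1+k1*(s**2).sum(1,keepdims=True))
    return s@K[:2,:2].T+K[:2,2]
def ray(fn,uv):
    K,k1,T=load(fn); d=(np.array(uv,float)-K[:2,2])@np.linalg.inv(K[:2,:2]).T; s=d.copy()
    for _ in range(20): s=d/(1+k1*(s@s))
    v=T[:3,:3]@np.array([s[0],-s[1],-1]); return T[:3,3],v/np.linalg.norm(v)
def onplane(fn,uv,z):
    o,v=ray(fn,uv); return o+v*(z-o[2])/v[2]
def tri(obs):
    A=0;b=0
    for fn,uv in obs:
        o,v=ray(fn,uv);M=np.eye(3)-np.outer(v,v);A=A+M;b=b+M@o
    return np.linalg.solve(A,b)
E
python3 - <<'E'
from h import *
for c in('scene','side'):
    r=snap(c,c+'0'); print(c,r['k1'],r['world_from_camera'].round(2))
s=arm.read_state(); print({k:np.round(v,3) for k,v in s.items()}, R.from_quat(s['ee_rot']).as_matrix().round(2))
E
```

```text
scene 0.014302805977395807 [[ 5.2000e-01  6.4000e-01 -5.6000e-01  2.4590e+01]
 [-8.5000e-01  4.0000e-01 -3.4000e-01 -1.1056e+02]
 [ 1.0000e-02  6.5000e-01  7.6000e-01  7.7711e+02]
 [ 0.0000e+00  0.0000e+00  0.0000e+00  1.0000e+00]]
side -0.048715797890804616 [[-9.1000e-01  1.7000e-01 -3.9000e-01  1.7393e+02]
 [-4.2000e-01 -3.4000e-01  8.4000e-01  8.8985e+02]
 [ 1.0000e-02  9.2000e-01  3.8000e-01  4.6255e+02]
 [ 0.0000e+00  0.0000e+00  0.0000e+00  1.0000e+00]]
{'time': np.float64(0.1), 'q': array([ 1.263,  0.508, -0.238,  1.501,  0.126,  1.149, -0.155]), 'qvel': array([ 0.002, -0.002, -0.002, -0.002,  0.001, -0.001, -0.002]), 'tau': array([-4.0000e-03, -6.2183e+01, -2.1940e+00, -2.5020e+01,  1.3000e-02,
        8.0000e-03,  0.0000e+00]), 'tool_pos': array([ 250.507, -572.114,  230.501]), 'ee_rot': array([ 0.979,  0.205, -0.   , -0.001]), 'contact_force': array([-0.009,  0.127, -0.329]), 'torque': array([-0.024, -0.   ,  0.013]), 'grip_force': np.float64(0.0), 'gripper_width': np.float64(1.0)} [[ 0.92  0.4  -0.  ]
 [ 0.4  -0.92  0.  ]
 [ 0.   -0.   -1.  ]]
```

View pics/scene0.png

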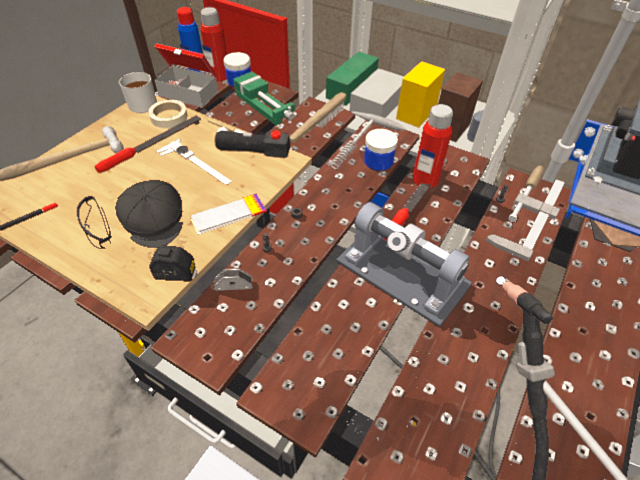

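View pics/side0.png

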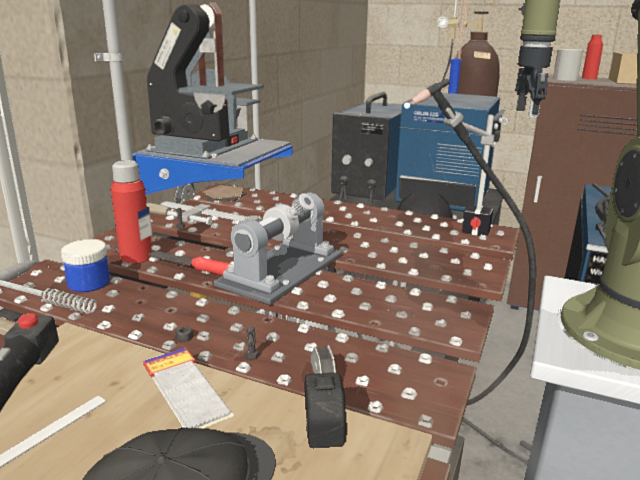

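The stand is at about (405,262) in scene and (280,250) in side. The knob (400,241 in scene) leans towards the robot. The bolt, nut and magnet stand to its left. I'll enlarge both views.

```bash
python3 - <<'E'
import cv2,numpy as np
a=cv2.imread('pics/scene0.png')[190:330,325:485]; b=cv2.imread('pics/side0.png')[180:305,205:355]
f=lambda i:cv2.resize(i,(400*2,int(i.shape[0]*800/i.shape[1])),interpolation=cv2.INTER_CUBIC)
A=cv2.resize(a,None,fx=5,fy=5,interpolation=cv2.INTER_CUBIC)[:600];cv2.imwrite('pics/ca.png',A[:600,:800])
cv2.imwrite('pics/cb.png',cv2.resize(b,None,fx=4.8,fy=4.8,interpolation=cv2.INTER_CUBIC))
E
```

```text
(no output)
```

View pics/ca.png

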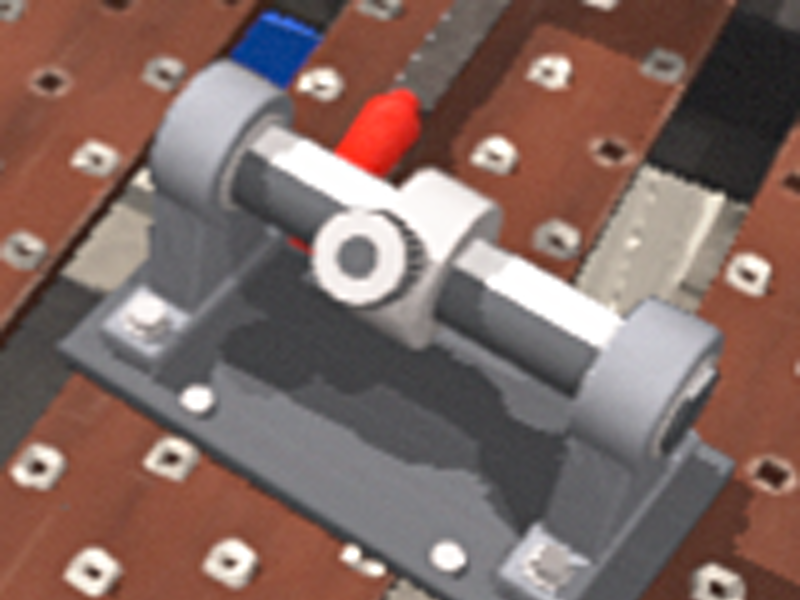

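View pics/cb.png

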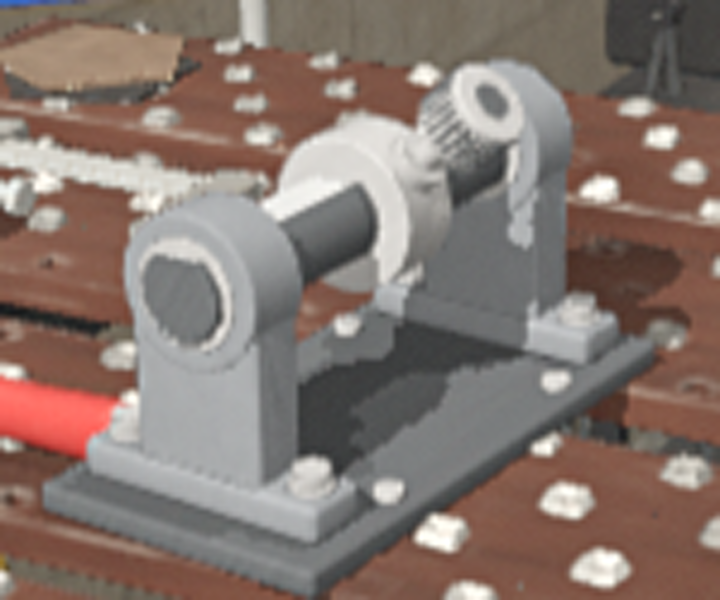

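Both crops show the same layout. In the scene crop the knob face centre is at (358,257), with plate corners at (62,345) and (733,462). In the side crop the knob face is at (491,98), the near shaft end at (183,303), and the plate corners at (45,487), (312,572) and (655,340). Next I fit the stand pose and screw angle.

```bash
python3 - <<'E'
from h import *
from scipy.optimize import least_squares
S=lambda u,v:(325+u/5,190+v/5); D=lambda u,v:(205+u/4.8,180+v/4.8)
obs=[('scene0',S(62,345),'c',(-65,125,12)),('scene0',S(733,462),'c',(65,-125,12)),('side0',D(45,487),'c',(65,125,12)),('side0',D(312,572),'c',(-65,125,12)),
('side0',D(655,340),'c',(-65,-125,12)),('side0',D(183,303),'c',(0,115,100)),('scene0',S(358,257),'k',0),('side0',D(491,98),'k',0)]
def pts(p):
    x,y,yaw,a,d=p; c,s=np.cos(yaw),np.sin(yaw); M=np.array([[c,-s,0],[s,c,0],[0,0,1]])
    return [M@np.array(o[3] if o[2]=='c' else (-(d+12)*np.sin(a),0,100+(d+12)*np.cos(a)))+[x,y,0] for o in obs]
f=lambda p:np.concatenate([proj(o[0],q)[0]-o[1] for o,q in zip(obs,pts(p))])
x0=onplane('scene0',S(400,420),12)
r=least_squares(f,[x0[0],x0[1],0,.8,67]); print(r.x.round(3)); print(r.fun.reshape(-1,2).round(1))
print(onplane('side0',(253,343),24),onplane('side0',(183,335),6),onplane('side0',(322,360),15))
E
```

```text
[ 6.22323e+02  4.20290e+01 -1.35000e-01  8.25000e-01  6.83380e+01]
[[-1.6 -0.7]
 [ 1.6 -0.9]
 [-0.7 -0.5]
 [ 0.8  0.7]
 [ 1.1  0.2]
 [-0.3 -0.6]
 [ 0.4 -0.6]
 [ 0.6  0.5]]
[525.62123875 318.08277492  24.        ] [648.67610212 322.45311684   6.        ] [423.55713557 301.73500324  15.        ]
```

```bash
cat >> h.py <<'E'
YAW=-0.135; C=np.array([622.3,42.0,100.]); M=R.from_euler('z',YAW).as_matrix()
def tgt(a,dist,turn=0.,sgn=-1):
    "pose with grasp point at dist from the shaft axis along screw at angle a; tool y along sgn*shaft, turned by turn about tool z"
    n=M@np.array([-np.sin(a),0,np.cos(a)]); y=sgn*M[:,1]; z=-n
    Rt=R.from_matrix(np.c_[np.cross(y,z),y,z])*R.from_euler('z',turn)
    return C+n*(dist-arm.pinch_z),Rt
def plan(p1,R1,N,p0=None,R0=None):
    s=arm.read_state()
    if p0 is None: p0,R0=np.array(s['tool_pos']),R.from_quat(s['ee_rot'])
    w=(R0.inv()*R1).as_rotvec()
    print('rows',N,'deg/row',np.degrees(np.linalg.norm(w))/N)
    for i in range(N):
        Ri=R0*R.from_rotvec(w*i/N); print(np.r_[Ri.inv().apply((p1-p0)/N)/200, w/N/np.pi].round(4).tolist())
def st():
    s=arm.read_state(); print(round(s['time'],2),'pos',np.round(s['tool_pos'],1),'q',np.round(s['q'],2),'F',np.round(s['contact_force'],1),'T',np.round(s['torque'],2),'w',round(s['gripper_width'],3),'g',round(s['grip_force'],1)); return s
E
python3 - <<'E'
from h import *
print('torch',tri([('scene0',(500,281)),('side0',(407,104))]), arm.pinch_z)
for a,d in((.825,180),(.825,68)):
    p,Rt=tgt(a,d); print(p,Rt.as_matrix().round(2).tolist())
s=arm.read_state();p0=np.array(s['tool_pos']);R0=R.from_quat(s['ee_rot'])
p,Rt=tgt(.4,230); print(p); plan(p,Rt,20)
E
```

```text
torch [ 439.52466549 -125.89943942  310.27926199] 18.700000000000003
[504.89547627  57.94660423 209.45123856] [[0.67, -0.13, 0.73], [-0.09, -0.99, -0.1], [0.73, 0.0, -0.68]]
[586.4162863   46.87394661 133.45285841] [[0.67, -0.13, 0.73], [-0.09, -0.99, -0.1], [0.73, 0.0, -0.68]]
[540.76458     53.07464204 294.62018803]
rows 20 deg/row 1.9353807119310305
[0.1292, -0.1141, -0.0158, -0.0018, 0.0062, 0.0086]
[0.1263, -0.1175, -0.014, -0.0018, 0.0062, 0.0086]
[0.1234, -0.1207, -0.0122, -0.0018, 0.0062, 0.0086]
[0.1203, -0.124, -0.0105, -0.0018, 0.0062, 0.0086]
[0.1171, -0.1271, -0.0089, -0.0018, 0.0062, 0.0086]
[0.1138, -0.1302, -0.0074, -0.0018, 0.0062, 0.0086]
[0.1103, -0.1332, -0.0059, -0.0018, 0.0062, 0.0086]
[0.1068, -0.1361, -0.0045, -0.0018, 0.0062, 0.0086]
[0.1032, -0.1389, -0.0032, -0.0018, 0.0062, 0.0086]
[0.0994, -0.1416, -0.0021, -0.0018, 0.0062, 0.0086]
[0.0956, -0.1443, -0.0009, -0.0018, 0.0062, 0.0086]
[0.0917, -0.1468, 0.0001, -0.0018, 0.0062, 0.0086]
[0.0877, -0.1492, 0.001, -0.0018, 0.0062, 0.0086]
[0.0836, -0.1515, 0.0018, -0.0018, 0.0062, 0.0086]
[0.0794, -0.1537, 0.0026, -0.0018, 0.0062, 0.0086]
[0.0752, -0.1558, 0.0032, -0.0018, 0.0062, 0.0086]
[0.0709, -0.1578, 0.0038, -0.0018, 0.0062, 0.0086]
[0.0665, -0.1597, 0.0042, -0.0018, 0.0062, 0.0086]
[0.0621, -0.1615, 0.0046, -0.0018, 0.0062, 0.0086]
[0.0576, -0.1631, 0.0049, -0.0018, 0.0062, 0.0086]
```

```bash
python3 - <<'E'
from h import *
print(tri([('scene0',(545,315)),('side0',(438,85))]),tri([('scene0',(535,365)),('side0',(489,127))]),onplane('side0',(478,232),0))
s=arm.read_state();p0=np.array(s['tool_pos']);R0=R.from_quat(s['ee_rot'])
# up
print('z up share total',-(460-p0[2])/200)
pa=np.array([p0[0],p0[1],460]); pb=np.array([520,-330,460.]); pc=np.array([570,50.,440])
Rb=R.from_euler('z',np.radians(0))*R0
_,Rc=tgt(.3,200)
print('A->B');plan(pb,R0,8,pa,R0)
print('B->C');plan(pc,Rc,10,pb,R0)
E
```

```text
[ 394.69407196 -180.48580727  341.52609923] [ 321.82380501 -192.42247929  288.9965557 ] [ 305.97997437 -338.89980562    0.        ]
z up share total -1.1474952145023625
A->B
rows 8 deg/row 0.0
[0.215, -0.071, 0.0001, 0.0, 0.0, 0.0]
[0.215, -0.071, 0.0001, 0.0, 0.0, 0.0]
[0.215, -0.071, 0.0001, 0.0, 0.0, 0.0]
[0.215, -0.071, 0.0001, 0.0, 0.0, 0.0]
[0.215, -0.071, 0.0001, 0.0, 0.0, 0.0]
[0.215, -0.071, 0.0001, 0.0, 0.0, 0.0]
[0.215, -0.071, 0.0001, 0.0, 0.0, 0.0]
[0.215, -0.071, 0.0001, 0.0, 0.0, 0.0]
B->C
rows 10 deg/row 3.569311119595563
[0.0991, -0.164, 0.0103, -0.0027, 0.0093, 0.0173]
[0.0897, -0.1692, 0.0116, -0.0027, 0.0093, 0.0173]
[0.0801, -0.1739, 0.0127, -0.0027, 0.0093, 0.0173]
[0.0701, -0.1781, 0.0134, -0.0027, 0.0093, 0.0173]
[0.0599, -0.1818, 0.0138, -0.0027, 0.0093, 0.0173]
[0.0496, -0.1849, 0.0139, -0.0027, 0.0093, 0.0173]
[0.039, -0.1874, 0.0136, -0.0027, 0.0093, 0.0173]
[0.0284, -0.1893, 0.013, -0.0027, 0.0093, 0.0173]
[0.0177, -0.1907, 0.0121, -0.0027, 0.0093, 0.0173]
[0.007, -0.1915, 0.0109, -0.0027, 0.0093, 0.0173]
```

```bash
python3 -m pendant '[{"z":-0.25,"hand":1},{"z":-0.25,"hand":1},{"z":-0.25,"hand":1},{"z":-0.25,"hand":1},{"z":-0.15,"hand":1}]'
```

```text
schema error: expected keys x, y, z, wx, wy, wz, hand
```

```bash
python3 -m pendant '[{"x":0,"y":0,"z":-0.25,"wx":0,"wy":0,"wz":0,"hand":1},{"x":0,"y":0,"z":-0.25,"wx":0,"wy":0,"wz":0,"hand":1},{"x":0,"y":0,"z":-0.25,"wx":0,"wy":0,"wz":0,"hand":1},{"x":0,"y":0,"z":-0.25,"wx":0,"wy":0,"wz":0,"hand":1},{"x":0,"y":0,"z":-0.15,"wx":0,"wy":0,"wz":0,"hand":1}]'
python3 -m pendant '[{"x":0.21,"y":-0.07,"z":0,"wx":0,"wy":0,"wz":0,"hand":1},{"x":0.21,"y":-0.07,"z":0,"wx":0,"wy":0,"wz":0,"hand":1},{"x":0.21,"y":-0.07,"z":0,"wx":0,"wy":0,"wz":0,"hand":1},{"x":0.21,"y":-0.07,"z":0,"wx":0,"wy":0,"wz":0,"hand":1},{"x":0.21,"y":-0.07,"z":0,"wx":0,"wy":0,"wz":0,"hand":1}]'; python3 -c "from h import *;st()"
```

```text
time: 0.72
tool_pos: [250.8, -572.5, 463.7]
ee_rot: [0.979, 0.205, 0.0, 0.001]
contact_force: [0.0, -0.8, -0.9]
gripper_width: 1.001
grip_force: 0.0
time: 1.35
tool_pos: [415.8, -423.1, 460.9]
ee_rot: [0.979, 0.205, -0.0, -0.0]
contact_force: [0.6, -1.6, -0.6]
gripper_width: 1.0
grip_force: 0.0
1.35 pos [ 415.8 -423.1  460.9] q [ 0.92  0.38 -0.29  1.09  0.11  1.68 -0.5 ] F [ 0.6 -1.6 -0.6] T [-0.01 -0.02 -0.04] w 1.0 g 0.0
```

```bash
python3 - <<'E'
from h import *
s=st();p0=np.array(s['tool_pos']);R0=R.from_quat(s['ee_rot'])
_,R1=tgt(0,200,sgn=1); w=(R0.inv()*R1).as_rotvec(); print(w)
w=np.array([0,0,w[2] if w[2]<0 else w[2]-2*np.pi])
p1=np.array([560,50,440.]);N=15
for i in range(N):
    print(((R0*R.from_rotvec(w*i/N)).inv().apply((p1-p0)/N)/200).round(3), (w/N/np.pi).round(4)[2])
E
```

```text
1.35 pos [ 415.8 -423.1  460.9] q [ 0.92  0.38 -0.29  1.09  0.11  1.68 -0.5 ] F [ 0.6 -1.6 -0.6] T [-0.01 -0.02 -0.04] w 1.0 g 0.0
[-7.56943902e-04 -7.88520680e-04 -2.59393717e+00]
[ 0.107 -0.125  0.007] -0.055
[ 0.127 -0.105  0.007] -0.055
[ 0.143 -0.081  0.007] -0.055
[ 0.155 -0.056  0.007] -0.055
[ 0.162 -0.028  0.007] -0.055
[0.165 0.    0.007] -0.055
[0.162 0.029 0.007] -0.055
[0.155 0.056 0.007] -0.055
[0.143 0.082 0.007] -0.055
[0.127 0.105 0.007] -0.055
[0.107 0.126 0.007] -0.055
[0.083 0.142 0.007] -0.055
[0.058 0.154 0.007] -0.055
[0.03  0.162 0.007] -0.055
[0.002 0.165 0.007] -0.055
```

```bash
python3 -m pendant '[{"x":0.107,"y":-0.125,"z":0,"wx":0,"wy":0,"wz":-0.055,"hand":1},{"x":0.127,"y":-0.105,"z":0,"wx":0,"wy":0,"wz":-0.055,"hand":1},{"x":0.143,"y":-0.081,"z":0,"wx":0,"wy":0,"wz":-0.055,"hand":1},{"x":0.155,"y":-0.056,"z":0,"wx":0,"wy":0,"wz":-0.055,"hand":1},{"x":0.162,"y":-0.028,"z":0,"wx":0,"wy":0,"wz":-0.055,"hand":1}]'
python3 -m pendant '[{"x":0.165,"y":0,"z":0,"wx":0,"wy":0,"wz":-0.055,"hand":1},{"x":0.162,"y":0.029,"z":0,"wx":0,"wy":0,"wz":-0.055,"hand":1},{"x":0.155,"y":0.056,"z":0,"wx":0,"wy":0,"wz":-0.055,"hand":1},{"x":0.143,"y":0.082,"z":0,"wx":0,"wy":0,"wz":-0.055,"hand":1},{"x":0.127,"y":0.105,"z":0,"wx":0,"wy":0,"wz":-0.055,"hand":1}]'
python3 -m pendant '[{"x":0.107,"y":0.126,"z":0.02,"wx":0,"wy":0,"wz":-0.055,"hand":1},{"x":0.083,"y":0.142,"z":0.02,"wx":0,"wy":0,"wz":-0.055,"hand":1},{"x":0.058,"y":0.154,"z":0.02,"wx":0,"wy":0,"wz":-0.055,"hand":1},{"x":0.03,"y":0.162,"z":0.02,"wx":0,"wy":0,"wz":-0.055,"hand":1},{"x":0,"y":0.165,"z":0.02,"wx":0,"wy":0,"wz":-0.055,"hand":1}]'
python3 - <<'E'
from h import *
s=st(); print(R.from_quat(s['ee_rot']).as_matrix().round(2).tolist())
r=snap('wrist','w1'); print(r['world_from_camera'].round(2)); print(proj('w1',[C,C+[0,0,-100]]))
i=r['pixels']; cv2.imwrite('pics/w1b.png',i)
E
```

```text
time: 1.98
tool_pos: [462.9, -265.6, 460.9]
ee_rot: [0.801, 0.598, -0.0, -0.0]
contact_force: [-0.1, 0.5, -1.0]
gripper_width: 1.0
grip_force: 0.0
time: 2.6
tool_pos: [510.9, -108.1, 461.0]
ee_rot: [0.477, 0.879, -0.0, -0.0]
contact_force: [-0.4, -0.2, 0.4]
gripper_width: 1.001
grip_force: 0.0
time: 3.22
tool_pos: [559.7, 49.2, 440.8]
ee_rot: [0.066, 0.998, -0.0, -0.0]
contact_force: [-0.4, 1.6, 0.2]
gripper_width: 1.0
grip_force: 0.0
3.23 pos [559.7  49.2 440.8] q [ 0.43  0.42 -0.97  1.23  0.34  1.66  0.98] F [-0.4  1.6  0.2] T [ 0.03 -0.02 -0.01] w 1.0 g 0.0
[[-0.99, 0.13, -0.0], [0.13, 0.99, -0.0], [0.0, -0.0, -1.0]]
[[ 1.3000e-01 -9.6000e-01 -2.6000e-01  4.9373e+02]
 [ 9.9000e-01  1.3000e-01  3.0000e-02  5.8210e+01]
 [-0.0000e+00 -2.7000e-01  9.6000e-01  5.8365e+02]
 [ 0.0000e+00  0.0000e+00  0.0000e+00  1.0000e+00]]
[[318.67055603 238.93775336]
 [318.58043266 222.92918576]]
```

View pics/w1b.png

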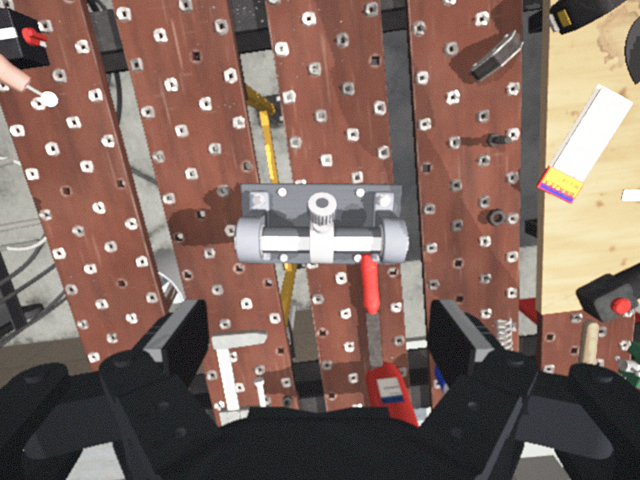

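The wrist view shows the stand square in frame. The knob is at about (322,205), the shaft runs along row 240, and the bright flat is visible on both sides of the collar. I'll measure the flat's edges from intensity profiles.

```bash
python3 - <<'E'
from h import *
i=cv2.cvtColor(cv2.imread('pics/w1.png'),cv2.COLOR_BGR2GRAY).astype(int)
for c in (280,290,300,345,355,365): print(c,i[222:264,c].tolist())
def edges(b,yl):
    h=15.5; out=[]
    for w in(-9,9):
        n=np.array([-np.sin(b),0,np.cos(b)]);t=np.array([np.cos(b),0,np.sin(b)])
        out.append(proj('w1',C+M@(n*h+t*w+[0,yl,0]))[0].round(1).tolist())
    return out
for b in np.arange(-.25,.26,.05): print(round(b,2),edges(b,-50),edges(b,50))
print(proj('w1',[C+M@np.array([s*18,y,0]) for y in(-50,50) for s in(-1,1)]))
a,d=.825,68.3;n=np.array([-np.sin(a),0,np.cos(a)]); print('knob face',proj('w1',C+M@(n*(d+12))))
E
```

```text
280 [81, 82, 83, 81, 76, 81, 94, 109, 122, 124, 134, 138, 133, 151, 233, 255, 255, 255, 255, 255, 255, 255, 255, 255, 255, 255, 255, 255, 226, 122, 98, 110, 115, 150, 191, 208, 207, 203, 185, 160, 149, 167]
290 [79, 81, 80, 83, 78, 81, 101, 109, 116, 129, 129, 134, 136, 151, 232, 255, 255, 255, 255, 255, 255, 255, 255, 255, 255, 255, 255, 255, 228, 123, 98, 117, 136, 135, 131, 134, 132, 144, 153, 155, 151, 142]
300 [102, 106, 106, 100, 92, 70, 79, 85, 91, 95, 97, 96, 97, 101, 150, 231, 248, 250, 249, 248, 245, 243, 244, 244, 244, 246, 248, 231, 148, 80, 79, 127, 157, 163, 153, 158, 153, 149, 150, 153, 147, 105]
345 [84, 82, 82, 80, 71, 74, 93, 105, 116, 122, 133, 137, 133, 132, 200, 255, 255, 255, 255, 255, 255, 255, 255, 255, 255, 255, 255, 255, 248, 135, 94, 104, 122, 129, 129, 125, 126, 130, 137, 148, 148, 126]
355 [80, 77, 84, 84, 75, 82, 90, 103, 116, 126, 130, 132, 136, 134, 200, 255, 255, 255, 255, 255, 255, 255, 255, 255, 255, 255, 255, 255, 240, 140, 92, 94, 114, 184, 245, 255, 255, 255, 241, 188, 132, 99]
365 [100, 103, 105, 101, 97, 82, 88, 104, 112, 122, 129, 137, 131, 13
[... 379 characters left out ...]
280.9, 249.3]] [[356.9, 236.8], [356.4, 249.6]]
-0.05 [[280.5, 235.9], [280.9, 248.9]] [[356.9, 236.2], [356.4, 249.1]]
-0.0 [[280.5, 235.2], [280.8, 248.4]] [[356.9, 235.5], [356.5, 248.7]]
0.05 [[280.5, 234.6], [280.8, 247.9]] [[356.9, 234.8], [356.5, 248.2]]
0.1 [[280.6, 233.9], [280.7, 247.4]] [[356.9, 234.2], [356.6, 247.7]]
0.15 [[280.6, 233.3], [280.7, 246.9]] [[356.9, 233.6], [356.6, 247.2]]
0.2 [[280.6, 232.7], [280.7, 246.4]] [[356.8, 233.0], [356.7, 246.6]]
0.25 [[280.6, 232.1], [280.6, 245.8]] [[356.8, 232.4], [356.7, 246.1]]
[[281.48513166 225.85149635]
 [282.08104978 251.50943421]
 [355.96138681 226.12501295]
 [355.14399965 251.7733449 ]]
knob face [[318.94863777 202.32239983]]
```

```bash
python3 -m pendant '[{"x":-0.02,"y":0.01,"z":0.16,"wx":0,"wy":0,"wz":0,"hand":1},{"x":-0.02,"y":0,"z":0.16,"wx":0,"wy":0,"wz":0,"hand":1},{"x":-0.02,"y":0,"z":0.16,"wx":0,"wy":0,"wz":0,"hand":1},{"x":-0.02,"y":0,"z":0.16,"wx":0,"wy":0,"wz":0,"hand":1},{"x":-0.02,"y":0,"z":0.16,"wx":0,"wy":0,"wz":0,"hand":1}]'
python3 - <<'E'
from h import *
s=st(); r=snap('wrist','w2'); i=r['pixels']
print(proj('w2',[C,C+[0,0,-100]]))
cv2.imwrite('pics/w2b.png',cv2.resize(i[80:380,120:520],None,fx=2,fy=2,interpolation=cv2.INTER_CUBIC))
E
```

```text
time: 3.9
tool_pos: [579.5, 47.3, 279.9]
ee_rot: [0.069, 0.998, -0.0, -0.0]
contact_force: [0.8, -0.8, -0.3]
gripper_width: 1.001
grip_force: 0.0
3.9 pos [579.5  47.3 279.9] q [ 0.44  0.52 -0.93  1.53  0.42  1.31  0.89] F [ 0.8 -0.8 -0.3] T [-0.04 -0.02 -0.  ] w 1.001 g 0.0
[[318.4992862  263.30715684]
 [318.40908754 236.04604726]]
```

View pics/w2b.png

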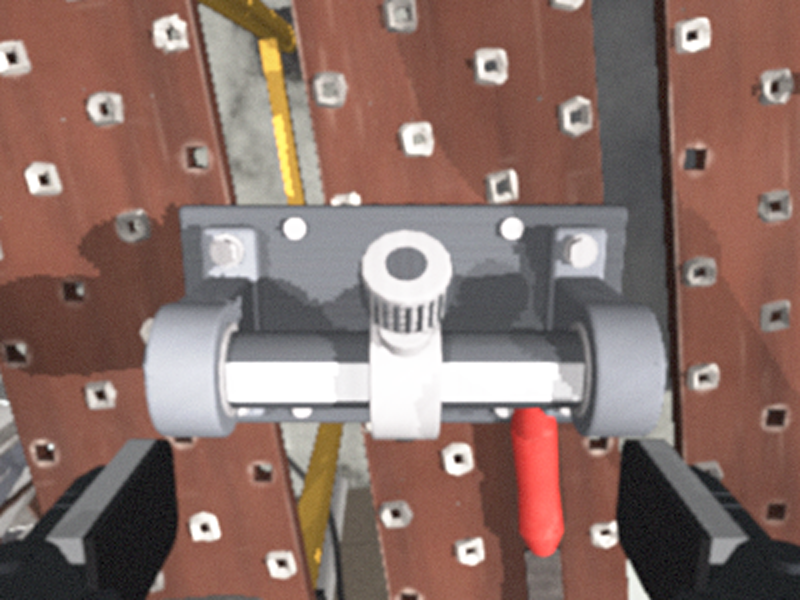

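The close view shows the knob face centre at full-image (323,211), the collar centred on column 322.5, and the flat spanning about rows 261–281.

```bash
python3 - <<'E'
from h import *
from scipy.optimize import least_squares
i=cv2.cvtColor(cv2.imread('pics/w2.png'),cv2.COLOR_BGR2GRAY).astype(int)
for a,b in((242,252),(270,282),(355,367),(390,400)): print(a,i[238:295,a:b].mean(1).round().astype(int).tolist())
# fit dx,dy(lateral),b,collar angle,d
def model(p):
    dx,dy,b,a,d=p; C1=C+[dx,dy,0]; o=[]
    for yl in(-50,50):
        for h,w in((15.57,-9),(15.57,9)):
            n=np.array([-np.sin(b),0,np.cos(b)]);t=np.array([np.cos(b),0,np.sin(b)])
            o.append(proj('w2',C1+M@(n*h+t*w+[0,yl,0]))[0][1])
    cam=load('w2')[2][:3,3]; v=M.T@(cam-C1); v[1]=0; D=np.linalg.norm(v); v/=D
    be=np.arcsin(18/D); 
    per=np.array([v[2],0,-v[0]]) # +x-ish
    for sg in(-1,1):
        q=18*(v*np.sin(be)+sg*per*np.cos(be)); o.append(proj('w2',C1+M@(q+[0,50,0]))[0][1])
    n=np.array([-np.sin(a),0,np.cos(a)]); o+=list(proj('w2',C1+M@(n*(d+12)))[0])
    return np.array(o)
np.set_printoptions(suppress=True)
print(model([0,0,0,.825,68.3]).round(1)); print(model([0,0,.1,.825,68.3]).round(1)); print(model([0,0,-.1,.825,68.3]).round(1))
E
```

```text
242 [78, 78, 78, 78, 78, 78, 77, 71, 74, 84, 95, 105, 108, 113, 118, 122, 125, 128, 131, 134, 136, 135, 160, 245, 255, 255, 255, 255, 255, 255, 255, 255, 255, 255, 255, 255, 255, 255, 255, 255, 255, 255, 255, 164, 97, 119, 193, 224, 219, 195, 166, 152, 135, 119, 114, 114, 113]
270 [81, 83, 83, 83, 82, 84, 80, 72, 72, 82, 94, 105, 109, 115, 119, 126, 129, 131, 133, 137, 139, 137, 161, 246, 255, 255, 255, 255, 255, 255, 255, 255, 255, 255, 255, 255, 255, 255, 255, 255, 255, 255, 255, 166, 100, 110, 171, 196, 199, 193, 179, 153, 140, 158, 173, 172, 170]
355 [80, 81, 80, 82, 82, 81, 81, 75, 75, 87, 97, 104, 107, 111, 119, 126, 130, 130, 131, 135, 136, 136, 161, 243, 255, 255, 255, 255, 255, 255, 255, 255, 255, 255, 254, 254, 254, 254, 254, 254, 255, 255, 236, 134, 89, 88, 103, 120, 130, 136, 144, 144, 127, 98, 75, 74, 76]
390 [80, 79, 80, 82, 83, 82, 76, 64, 60, 64, 69, 72, 76, 81, 88, 98, 104, 102, 104, 109, 114, 116, 140, 222, 247, 250, 251, 250, 251, 253, 254, 253, 249, 248, 248, 248, 248, 248, 247, 245, 241, 231, 196, 112, 75, 75, 102, 135, 156, 158, 151, 142, 137, 133, 134, 134, 138]
[259.4 278.7 259.2 278.5 243.6 282.8 318.4 211.2]
[257.4 277.4 257.2 277.1 243.6 282.8 318.4 211.2]
[261.5 279.9 261.2 279.6 243.6 282.8 318.4 211.2]
```

```bash
sed -i 's/^YAW=.*/YAW=-0.135; C=np.array([623.3,44.5,100.]); M=R.from_euler("z",YAW).as_matrix()/' h.py
python3 - <<'E'
from h import *
p,Rt=tgt(.825,150,sgn=1); print(p); plan(p,Rt,10)
E
```

```text
[527.73140753  57.4807138  189.09452959]
rows 10 deg/row 4.762052843576754
[0.0256, 0.0022, 0.0434, -0.0001, -0.0265, -0.0001]
[0.0291, 0.0022, 0.0412, -0.0001, -0.0265, -0.0001]
[0.0324, 0.0022, 0.0386, -0.0001, -0.0265, -0.0001]
[0.0355, 0.0022, 0.0358, -0.0001, -0.0265, -0.0001]
[0.0383, 0.0022, 0.0327, -0.0001, -0.0265, -0.0001]
[0.0409, 0.0022, 0.0294, -0.0001, -0.0265, -0.0001]
[0.0432, 0.0022, 0.0259, -0.0001, -0.0265, -0.0001]
[0.0452, 0.0022, 0.0223, -0.0001, -0.0265, -0.0001]
[0.0469, 0.0022, 0.0184, -0.0001, -0.0265, -0.0001]
[0.0483, 0.0022, 0.0145, -0.0001, -0.0265, -0.0001]
```

```bash
python3 -m pendant '[{"x":0.026,"y":0.002,"z":0.043,"wx":0,"wy":-0.0265,"wz":0,"hand":1},{"x":0.029,"y":0.002,"z":0.041,"wx":0,"wy":-0.0265,"wz":0,"hand":1},{"x":0.032,"y":0.002,"z":0.039,"wx":0,"wy":-0.0265,"wz":0,"hand":1},{"x":0.036,"y":0.002,"z":0.036,"wx":0,"wy":-0.0265,"wz":0,"hand":1},{"x":0.038,"y":0.002,"z":0.033,"wx":0,"wy":-0.0265,"wz":0,"hand":1}]'
python3 -m pendant '[{"x":0.041,"y":0.002,"z":0.029,"wx":0,"wy":-0.0265,"wz":0,"hand":1},{"x":0.043,"y":0.002,"z":0.026,"wx":0,"wy":-0.0265,"wz":0,"hand":1},{"x":0.045,"y":0.002,"z":0.022,"wx":0,"wy":-0.0265,"wz":0,"hand":1},{"x":0.047,"y":0.002,"z":0.018,"wx":0,"wy":-0.0265,"wz":0,"hand":1},{"x":0.048,"y":0.002,"z":0.015,"wx":0,"wy":-0.0265,"wz":0,"hand":1}]'
python3 - <<'E'
from h import *
s=st(); snap('wrist','w3'); p,Rt=tgt(.825,72,sgn=1); print(p); plan(p,Rt,10)
a=.825;n=np.array([-np.sin(a),0,np.cos(a)]); print('knob face pred',proj('w3',C+M@(n*80.3)))
E
```

```text
time: 4.58
tool_pos: [554.4, 53.0, 238.3]
ee_rot: [0.067, 0.976, -0.014, 0.208]
contact_force: [0.8, -0.4, -0.5]
gripper_width: 1.0
grip_force: 0.0
time: 5.2
tool_pos: [535.4, 48.5, 203.4]
ee_rot: [0.068, 0.928, -0.039, 0.365]
contact_force: [-0.0, -0.9, -0.1]
gripper_width: 1.001
grip_force: 0.0
5.2 pos [535.4  48.5 203.4] q [ 0.08  0.26 -0.58  2.43  1.88  0.58 -0.75] F [-0.  -0.9 -0.1] T [ 0.08  0.69 -0.05] w 1.001 g 0.0
[584.5048288   49.76939867 136.16708627]
rows 10 deg/row 0.4488395666413131
[0.0041, 0.0048, 0.0409, -0.0009, -0.0023, -0.0001]
[0.0044, 0.0047, 0.0409, -0.0009, -0.0023, -0.0001]
[0.0047, 0.0046, 0.0409, -0.0009, -0.0023, -0.0001]
[0.005, 0.0044, 0.0409, -0.0009, -0.0023, -0.0001]
[0.0053, 0.0043, 0.0408, -0.0009, -0.0023, -0.0001]
[0.0056, 0.0042, 0.0408, -0.0009, -0.0023, -0.0001]
[0.0059, 0.0041, 0.0408, -0.0009, -0.0023, -0.0001]
[0.0062, 0.004, 0.0408, -0.0009, -0.0023, -0.0001]
[0.0065, 0.0039, 0.0407, -0.0009, -0.0023, -0.0001]
[0.0068, 0.0038, 0.0407, -0.0009, -0.0023, -0.0001]
knob face pred [[334.6857125  241.37350566]]
```

View pics/w3.png

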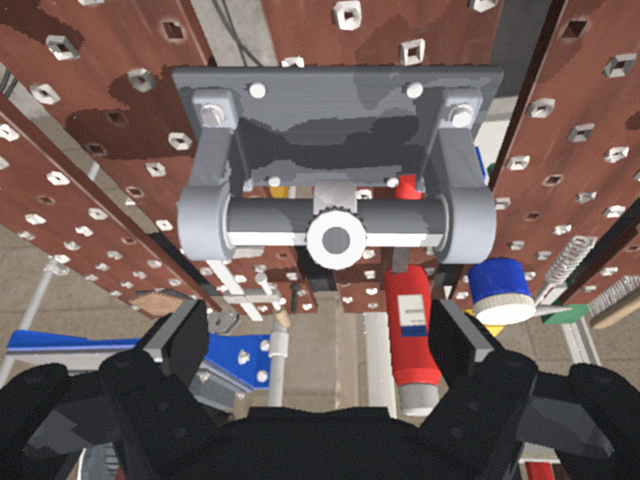

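The wrist view shows the knob face at (335,240), against a prediction of (334.7,241.4), so the model is good. I'll advance onto the knob.

```bash
python3 -m pendant '[{"x":0.004,"y":0.005,"z":0.041,"wx":-0.001,"wy":-0.0023,"wz":0,"hand":1},{"x":0.004,"y":0.005,"z":0.041,"wx":-0.001,"wy":-0.0023,"wz":0,"hand":1},{"x":0.005,"y":0.005,"z":0.041,"wx":-0.001,"wy":-0.0023,"wz":0,"hand":1},{"x":0.005,"y":0.004,"z":0.041,"wx":-0.001,"wy":-0.0023,"wz":0,"hand":1},{"x":0.005,"y":0.004,"z":0.041,"wx":-0.001,"wy":-0.0023,"wz":0,"hand":1}]'
python3 - <<'E'
from h import *
s=st(); p,Rt=tgt(.825,69,sgn=1); print(p); plan(p,Rt,5)
E
```

```text
time: 5.88
tool_pos: [560.8, 48.0, 169.5]
ee_rot: [0.064, 0.922, -0.034, 0.38]
contact_force: [-0.5, 0.5, 0.1]
gripper_width: 1.003
grip_force: 0.0
5.88 pos [560.8  48.  169.5] q [ 0.11  0.4  -0.63  2.46  2.09  0.72 -0.94] F [-0.5  0.5  0.1] T [0.13 0.75 0.01] w 1.003 g 0.0
[586.68842192  49.47280963 134.13141537]
rows 5 deg/row 0.5171161843514211
[0.0069, 0.0057, 0.0429, -0.001, -0.0027, 0.0002]
[0.0072, 0.0055, 0.0429, -0.001, -0.0027, 0.0002]
[0.0076, 0.0054, 0.0428, -0.001, -0.0027, 0.0002]
[0.0079, 0.0053, 0.0428, -0.001, -0.0027, 0.0002]
[0.0083, 0.0051, 0.0427, -0.001, -0.0027, 0.0002]
```

```bash
python3 -m pendant '[{"x":0.006,"y":0.005,"z":0.043,"wx":0,"wy":0,"wz":0,"hand":1},{"x":0.006,"y":0.005,"z":0.043,"wx":0,"wy":0,"wz":0,"hand":1},{"x":0.006,"y":0.005,"z":0.043,"wx":0,"wy":0,"wz":0,"hand":1},{"x":0.006,"y":0.005,"z":0.043,"wx":0,"wy":0,"wz":0,"hand":1},{"x":0.006,"y":0.005,"z":0.043,"wx":0,"wy":0,"wz":0,"hand":1}]'
python3 - <<'E'
from h import *
s=st(); p,Rt=tgt(.825,69,sgn=1); print(p); plan(p,Rt,3)
E
```

```text
time: 6.5
tool_pos: [586.7, 49.3, 133.8]
ee_rot: [0.064, 0.922, -0.033, 0.38]
contact_force: [0.8, 0.5, 1.0]
gripper_width: 1.0
grip_force: 0.0
6.5 pos [586.7  49.3 133.8] q [ 0.11  0.52 -0.63  2.44  2.17  0.8  -0.99] F [0.8 0.5 1. ] T [ 0.15  0.7  -0.05] w 1.0 g 0.0
[586.68842192  49.47280963 134.13141537]
rows 3 deg/row 0.8705893479027038
[-0.0004, 0.0002, -0.0005, -0.0016, -0.0046, 0.0003]
[-0.0004, 0.0002, -0.0005, -0.0016, -0.0046, 0.0003]
[-0.0004, 0.0002, -0.0005, -0.0016, -0.0046, 0.0003]
```

```bash
python3 -m pendant '[{"x":0,"y":0,"z":0,"wx":0,"wy":0,"wz":0,"hand":-1},{"x":0,"y":0,"z":0,"wx":0,"wy":0,"wz":0,"hand":-1},{"x":0,"y":0,"z":0,"wx":0,"wy":0,"wz":0,"hand":-1},{"x":0,"y":0,"z":0,"wx":0,"wy":0,"wz":0,"hand":-1},{"x":0,"y":0,"z":0,"wx":0,"wy":0,"wz":0,"hand":-1}]' 40
python3 - <<'E'
from h import *
s=st(); Rt=R.from_quat(s['ee_rot']); n=-Rt.apply([0,0,1]); v=M.T@n; print('tool angle',np.arctan2(-v[0],v[2]), 'F tool',Rt.inv().apply(s['contact_force']))
# arc plan from current commanded: rotate about shaft axis by -da per row
p0=np.array(s['tool_pos']); da=.082; ax=M[:,1]
Rr=R.from_rotvec(ax*da)
p1=C+Rr.apply(p0-C); R1=Rr*Rt
print(p1-p0,(Rt.inv().apply(p1-p0)/200).round(4),((Rt.inv()*R1).as_rotvec()/np.pi).round(4))
E
```

```text
time: 7.12
tool_pos: [586.2, 49.6, 134.6]
ee_rot: [0.064, 0.922, -0.033, 0.38]
contact_force: [-3.1, 1.0, 3.6]
gripper_width: 0.384
grip_force: 39.4
7.12 pos [586.2  49.6 134.6] q [ 0.11  0.52 -0.63  2.44  2.17  0.8  -0.99] F [-3.1  1.   3.6] T [0.27 0.66 0.18] w 0.384 g 39.4
tool angle 0.782476657030761 F tool [-0.31585941  0.49385861 -4.8338405 ]
[ 2.93110019 -0.39812005  2.94860906] [-0.0209 -0.0001 -0.    ] [-0.0001  0.0261 -0.0004]
```

```bash
python3 -m pendant '[{"x":-0.021,"y":0,"z":0,"wx":0,"wy":0.025,"wz":0,"hand":-1},{"x":-0.021,"y":0,"z":0,"wx":0,"wy":0.025,"wz":0,"hand":-1},{"x":-0.021,"y":0,"z":0,"wx":0,"wy":0.025,"wz":0,"hand":-1},{"x":-0.021,"y":0,"z":0,"wx":0,"wy":0.025,"wz":0,"hand":-1},{"x":-0.021,"y":0,"z":0,"wx":0,"wy":0.025,"wz":0,"hand":-1}]'
python3 - <<'E'
from h import *
s=st(); Rt=R.from_quat(s['ee_rot']); n=-Rt.apply([0,0,1]); v=M.T@n; g=np.array(s['tool_pos'])-C+n*arm.pinch_z; u=M.T@g
print('tool angle',np.arctan2(-v[0],v[2]),'pos angle',np.arctan2(-u[0],u[2]),'r',np.hypot(u[0],u[2]),u[1],'F tool',Rt.inv().apply(s['contact_force']))
p,R1=tgt(-0.01,np.hypot(u[0],u[2]),sgn=1); plan(p,R1,5)
E
```

```text
time: 7.75
tool_pos: [599.0, 47.6, 144.2]
ee_rot: [0.067, 0.973, -0.027, 0.219]
contact_force: [-6.1, 5.5, 5.6]
gripper_width: 0.385
grip_force: 42.2
7.75 pos [599.   47.6 144.2] q [ 0.11  0.43 -0.46  2.1   1.04  0.45  0.24] F [-6.1  5.5  5.6] T [1.01 1.12 0.54] w 0.385 g 42.2
tool angle 0.44335731989786464 pos angle 0.4885520494021417 r 69.22454131311561 0.28769801354717295 F tool [ 3.69439543  4.43574692 -8.0768533 ]
rows 5 deg/row 5.201906620111526
[-0.0253, 0.0002, 0.005, -0.0015, 0.0289, -0.0002]
[-0.0256, 0.0002, 0.0027, -0.0015, 0.0289, -0.0002]
[-0.0258, 0.0002, 0.0004, -0.0015, 0.0289, -0.0002]
[-0.0257, 0.0002, -0.0019, -0.0015, 0.0289, -0.0002]
[-0.0254, 0.0001, -0.0043, -0.0015, 0.0289, -0.0002]
```

```bash
python3 -m pendant '[{"x":-0.021,"y":0,"z":0,"wx":0,"wy":0.0255,"wz":0,"hand":-1},{"x":-0.021,"y":0,"z":0,"wx":0,"wy":0.0255,"wz":0,"hand":-1},{"x":-0.021,"y":0,"z":0,"wx":0,"wy":0.0255,"wz":0,"hand":-1},{"x":-0.021,"y":0,"z":0,"wx":0,"wy":0.0255,"wz":0,"hand":-1},{"x":-0.021,"y":0,"z":0,"wx":0,"wy":0.0255,"wz":0,"hand":-1}]'
python3 -m pendant '[{"x":0,"y":0,"z":0,"wx":0,"wy":0,"wz":0,"hand":-1},{"x":0,"y":0,"z":0,"wx":0,"wy":0,"wz":0,"hand":-1},{"x":0,"y":0,"z":0,"wx":0,"wy":0,"wz":0,"hand":-1},{"x":0,"y":0,"z":0,"wx":0,"wy":0,"wz":0,"hand":-1},{"x":0,"y":0,"z":0,"wx":0,"wy":0,"wz":0,"hand":-1}]' >/dev/null
cat >> h.py <<'E'
def rep():
    s=st(); Rt=R.from_quat(s['ee_rot']); n=-Rt.apply([0,0,1]); v=M.T@n; g=np.array(s['tool_pos'])-C+n*arm.pinch_z; u=M.T@g
    y=M.T@Rt.apply([0,1,0])
    print('tool angle',round(np.arctan2(-v[0],v[2]),3),'lateral',round(v[1],3),'pos angle',round(np.arctan2(-u[0],u[2]),3),'r',np.hypot(u[0],u[2]).round(1),'off',u[1].round(1),'turn',np.arctan2(y[0],y[1]).round(3),
      'Ftool',Rt.inv().apply(s['contact_force']).round(1),'Ttool',Rt.inv().apply(s['torque']).round(3))
E
python3 - <<'E'
from h import *
rep(); r=snap('wrist','w4'); snap('side','s4'); i=r['pixels']; 
a=i[100:400,120:520]; b=cv2.imread('pics/s4.png')[170:290,200:360]
cv2.imwrite('pics/w4b.png',np.hstack([a,cv2.resize(b,(400,300),interpolation=cv2.INTER_CUBIC)]))
E
```

```text
time: 8.38
tool_pos: [618.7, 44.6, 150.3]
ee_rot: [0.073, 0.997, -0.012, 0.019]
contact_force: [-3.1, 9.7, 2.4]
gripper_width: 0.39
grip_force: 42.3
9.0 pos [619.9  43.8 150.3] q [ 0.3   0.63 -0.72  1.66  0.52  1.01  0.82] F [0.  9.1 3.9] T [ 2.51  0.01 -0.01] w 0.384 g 43.3
tool angle 0.045 lateral 0.022 pos angle 0.059 r 69.1 off -0.7 turn 0.014 Ftool [ 1.1  9.  -4.1] Ttool [-2.478  0.38   0.118]
```

View pics/w4b.png

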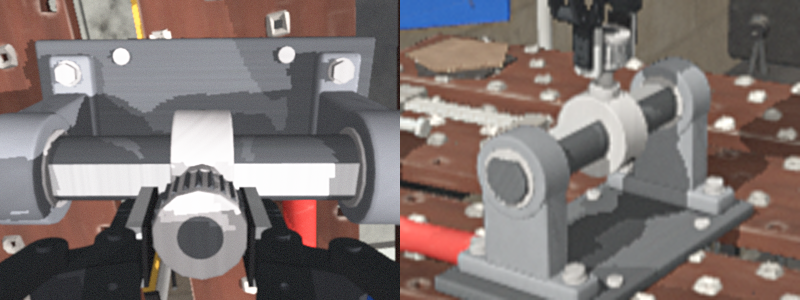

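```bash
python3 - <<'E'
from h import *
from scipy.optimize import least_squares
i=cv2.cvtColor(cv2.imread('pics/w4.png'),cv2.COLOR_BGR2GRAY).astype(int)
for a,b in((195,205),(225,235),(255,265),(375,385),(400,410),(425,435)): print(a,i[225:305,a:b].mean(1).round().astype(int).tolist())
def mod(C1,b,yl,f='w4'):
    n=np.array([-np.sin(b),0,np.cos(b)]);t=np.array([np.cos(b),0,np.sin(b)]); o=[]
    o=[proj(f,C1+M@(n*15.55+t*w+[0,yl,0]))[0].round(1).tolist() for w in(-9,9)]
    cam=load(f)[2][:3,3]; v=M.T@(cam-C1); v[1]=0; D=np.linalg.norm(v); v/=D; be=np.arcsin(18/D); per=np.array([v[2],0,-v[0]])
    o+=[proj(f,C1+M@(18*(v*np.sin(be)+s*per*np.cos(be))+[0,yl,0]))[0].round(1).tolist() for s in(-1,1)]
    return o
for b in(-.15,-.1,-.05,0,.05,.1,.15):print(b,mod(C,b,-50),mod(C,b,50))
E
```

```text
195 [68, 68, 70, 66, 67, 68, 70, 68, 69, 68, 62, 59, 64, 69, 71, 74, 77, 81, 83, 85, 84, 86, 87, 88, 89, 92, 93, 92, 94, 93, 93, 95, 98, 98, 98, 99, 96, 91, 114, 187, 233, 238, 238, 237, 237, 237, 237, 237, 237, 237, 237, 237, 236, 237, 237, 237, 237, 236, 237, 236, 236, 236, 237, 237, 237, 237, 237, 237, 238, 238, 198, 122, 80, 70, 71, 86, 100, 107, 106, 106]
225 [80, 81, 80, 80, 81, 81, 81, 80, 79, 77, 68, 63, 70, 80, 85, 90, 93, 90, 87, 87, 86, 85, 88, 91, 92, 93, 94, 94, 94, 96, 95, 95, 98, 98, 99, 98, 97, 92, 120, 196, 234, 237, 236, 236, 236, 236, 236, 236, 236, 236, 237, 236, 236, 236, 236, 236, 236, 237, 236, 237, 237, 237, 236, 236, 236, 237, 236, 237, 240, 239, 186, 110, 77, 69, 72, 92, 109, 116, 116, 114]
255 [80, 82, 81, 82, 79, 81, 82, 80, 79, 78, 67, 63, 66, 71, 76, 75, 79, 82, 89, 90, 93, 97, 101, 106, 102, 103, 107, 112, 116, 119, 117, 118, 119, 112, 102, 99, 97, 93, 122, 203, 238, 239, 238, 238, 238, 238, 238, 238, 237, 238, 238, 238, 237, 237, 238, 238, 237, 238, 238, 239, 238, 222, 198, 189, 184, 180, 174, 170, 166, 163, 142, 120, 117, 116, 116, 117, 119, 120, 122,
[... 1383 characters left out ...]
2.5, 233.2], [414.0, 299.2]]
-0.05 [[222.6, 263.7], [226.2, 295.0], [231.2, 234.5], [230.5, 299.7]] [[420.7, 262.6], [417.8, 294.4], [412.5, 233.2], [414.0, 299.2]]
0 [[222.7, 261.9], [225.9, 294.1], [231.2, 234.5], [230.5, 299.7]] [[420.6, 260.9], [418.1, 293.4], [412.5, 233.2], [414.0, 299.2]]
0.05 [[222.8, 260.2], [225.5, 293.0], [231.2, 234.5], [230.5, 299.7]] [[420.5, 259.1], [418.4, 292.4], [412.5, 233.2], [414.0, 299.2]]
0.1 [[222.9, 258.5], [225.2, 292.0], [231.2, 234.5], [230.5, 299.7]] [[420.4, 257.4], [418.7, 291.3], [412.5, 233.2], [414.0, 299.2]]
0.15 [[223.0, 256.8], [224.9, 290.8], [231.2, 234.5], [230.5, 299.7]] [[420.2, 255.7], [419.0, 290.1], [412.5, 233.2], [414.0, 299.2]]
```

```bash
python3 -m pendant '[{"x":-0.009,"y":0,"z":0,"wx":-0.0025,"wy":0.0095,"wz":0,"hand":-1},{"x":-0.009,"y":0,"z":0,"wx":-0.0025,"wy":0.0095,"wz":0,"hand":-1},{"x":-0.009,"y":0,"z":0,"wx":-0.0025,"wy":0.0095,"wz":0,"hand":-1},{"x":0,"y":0,"z":0,"wx":0,"wy":0,"wz":0,"hand":-1},{"x":0,"y":0,"z":0,"wx":0,"wy":0,"wz":0,"hand":-1}]' >/dev/null;  python3 -c "
from h import *
rep()"
```

```text
9.72 pos [624.5  42.4 150.2] q [ 0.32  0.68 -0.74  1.56  0.47  1.13  0.89] F [-1.3  9.1  5.6] T [ 1.9   0.46 -0.19] w 0.385 g 42.8
tool angle -0.046 lateral -0.002 pos angle -0.033 r 69.0 off -1.9 turn 0.015 Ftool [ 2.9  8.8 -5.4] Ttool [-1.815  0.734  0.108]
```

```bash
python3 -m pendant '[{"x":0,"y":0.003,"z":0.0015,"wx":0,"wy":0,"wz":0.03,"hand":-1},{"x":0,"y":0.003,"z":0.0015,"wx":0,"wy":0,"wz":0.03,"hand":-1},{"x":0,"y":0,"z":0.0015,"wx":0,"wy":0,"wz":0.03,"hand":-1},{"x":0,"y":0,"z":0.0015,"wx":0,"wy":0,"wz":0.03,"hand":-1},{"x":0,"y":0,"z":0.0015,"wx":0,"wy":0,"wz":0.03,"hand":-1}]' >/dev/null;  python3 -c "
from h import *
rep()"
```

```text
10.35 pos [624.2  42.7 148.7] q [ 0.25  0.65 -0.61  1.56  0.38  1.09  0.49] F [-3.1  6.3  6. ] T [1.52 0.83 0.13] w 0.388 g 42.8
tool angle -0.046 lateral -0.0 pos angle -0.03 r 67.4 off -1.7 turn 0.489 Ftool [ 6.4  3.1 -5.8] Ttool [-0.741  1.555 -0.194]
```

```bash
for k in 1; do python3 -m pendant '[{"x":0,"y":0,"z":0.0015,"wx":0,"wy":0,"wz":0.03,"hand":-1},{"x":0,"y":0,"z":0.0015,"wx":0,"wy":0,"wz":0.03,"hand":-1},{"x":0,"y":0,"z":0.0015,"wx":0,"wy":0,"wz":0.03,"hand":-1},{"x":0,"y":0,"z":0.0015,"wx":0,"wy":0,"wz":0.03,"hand":-1},{"x":0,"y":0,"z":0.0015,"wx":0,"wy":0,"wz":0.03,"hand":-1}]' >/dev/null;  python3 -c "
from h import *
rep()"; done
```

```text
10.97 pos [624.1  42.6 147.1] q [ 0.18  0.63 -0.48  1.57  0.3   1.06  0.1 ] F [-2.5  6.6  6.9] T [1.68 0.8  0.12] w 0.381 g 42.6
tool angle -0.046 lateral -0.0 pos angle -0.03 r 65.8 off -1.7 turn 0.96 Ftool [ 7.2  0.5 -6.7] Ttool [-0.057  1.852 -0.188]
```

```bash
python3 -m pendant '[{"x":0,"y":0,"z":0.0015,"wx":0,"wy":0,"wz":0.03,"hand":-1},{"x":0,"y":0,"z":0.0015,"wx":0,"wy":0,"wz":0.03,"hand":-1},{"x":0,"y":0,"z":0.0015,"wx":0,"wy":0,"wz":0.03,"hand":-1},{"x":0,"y":0,"z":0.0015,"wx":0,"wy":0,"wz":0.03,"hand":-1},{"x":0,"y":0,"z":0.0015,"wx":0,"wy":0,"wz":0.03,"hand":-1}]' >/dev/null;  python3 -c "
from h import *
rep()"
```

```text
11.6 pos [623.9  42.2 145.6] q [ 0.11  0.62 -0.35  1.57  0.22  1.04 -0.3 ] F [-3.4  5.8  7.5] T [1.5  0.94 0.13] w 0.386 g 42.3
tool angle -0.047 lateral 0.001 pos angle -0.027 r 64.3 off -2.1 turn 1.432 Ftool [ 5.8 -3.7 -7.3] Ttool [ 0.934  1.496 -0.198]
```

```bash
python3 -m pendant '[{"x":0,"y":0,"z":0.0015,"wx":0,"wy":0,"wz":0.03,"hand":-1},{"x":0,"y":0,"z":0.0015,"wx":0,"wy":0,"wz":0.03,"hand":-1},{"x":0,"y":0,"z":0.0015,"wx":0,"wy":0,"wz":0.03,"hand":-1},{"x":0,"y":0,"z":0.0015,"wx":0,"wy":0,"wz":0.03,"hand":-1},{"x":0,"y":0,"z":0.0015,"wx":0,"wy":0,"wz":0.03,"hand":-1}]' >/dev/null;  python3 -c "
from h import *
rep()"
```

```text
12.22 pos [623.3  42.8 144.1] q [ 0.03  0.61 -0.22  1.57  0.13  1.02 -0.69] F [-5.7  7.   8.2] T [1.9  1.31 0.1 ] w 0.384 g 42.2
tool angle -0.048 lateral 0.0 pos angle -0.018 r 62.7 off -1.7 turn 1.903 Ftool [ 3.6 -8.6 -7.9] Ttool [ 2.028  1.102 -0.181]
```

```bash
python3 -m pendant '[{"x":0,"y":0,"z":0.0015,"wx":0,"wy":0,"wz":0.03,"hand":-1},{"x":0,"y":0,"z":0.0015,"wx":0,"wy":0,"wz":0.03,"hand":-1},{"x":0,"y":0,"z":0.0015,"wx":0,"wy":0,"wz":0.03,"hand":-1},{"x":0,"y":0,"z":0.0015,"wx":0,"wy":0,"wz":0.03,"hand":-1},{"x":0,"y":0,"z":0.0015,"wx":0,"wy":0,"wz":0.03,"hand":-1}]' >/dev/null;  python3 -c "
from h import *
rep();c=snap('side','s5');snap('wrist','w5')
a=cv2.imread('pics/w5.png')[100:400,120:520];b=cv2.imread('pics/s5.png')[170:290,200:360]
cv2.imwrite('pics/w5b.png',np.hstack([a,cv2.resize(b,(400,300),interpolation=cv2.INTER_CUBIC)]))"
```

```text
12.85 pos [623.4  43.3 143.3] q [-0.05  0.6  -0.09  1.58  0.04  1.01 -1.08] F [-6.3  8.1 14.2] T [2.18 1.57 0.21] w 0.385 g 42.6
tool angle -0.047 lateral -0.001 pos angle -0.019 r 61.9 off -1.2 turn 2.374 Ftool [ -0.8 -10.7 -13.9] Ttool [ 2.676  0.015 -0.304]
```

View pics/w5b.png

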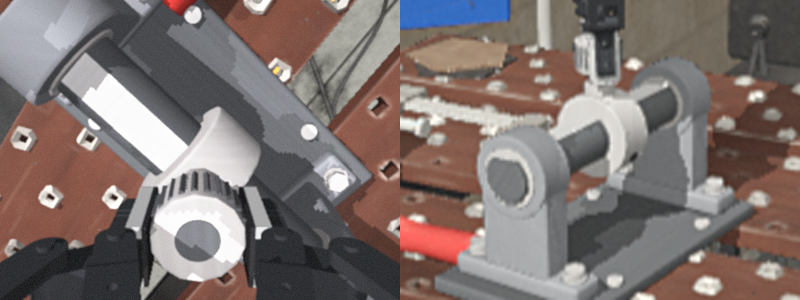

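The wrist view shows the knob held squarely between the pads, with the collar and flat in line. Torque is up about 0.11 N m over the free value, so the pad has touched. I'll continue gently without axial feed.

```bash
python3 -m pendant '[{"x":0,"y":0,"z":-0.001,"wx":0,"wy":0,"wz":0.03,"hand":-1},{"x":0,"y":0,"z":-0.001,"wx":0,"wy":0,"wz":0.03,"hand":-1},{"x":0,"y":0,"z":-0.001,"wx":0,"wy":0,"wz":0.02,"hand":-1},{"x":0,"y":0,"z":0,"wx":0,"wy":0,"wz":0,"hand":-1},{"x":0,"y":0,"z":0,"wx":0,"wy":0,"wz":0,"hand":-1}]' >/dev/null;  python3 -c "
from h import *
rep()"
```

```text
13.57 pos [623.3  43.7 143.2] q [-0.09  0.6  -0.02  1.58 -0.    1.01 -1.29] F [-4.9  7.1  8.7] T [2.29 1.13 0.05] w 0.385 g 42.2
tool angle -0.048 lateral -0.001 pos angle -0.017 r 61.9 off -0.8 turn 2.622 Ftool [-2.2 -8.6 -8.4] Ttool [ 2.545 -0.19  -0.149]
```

```bash
python3 -m pendant '[{"x":0,"y":0,"z":0,"wx":0,"wy":0,"wz":0.012,"hand":-1},{"x":0,"y":0,"z":0,"wx":0,"wy":0,"wz":0.012,"hand":-1},{"x":0,"y":0,"z":0,"wx":0,"wy":0,"wz":0.012,"hand":-1},{"x":0,"y":0,"z":0,"wx":0,"wy":0,"wz":0.012,"hand":-1},{"x":0,"y":0,"z":0,"wx":0,"wy":0,"wz":0.012,"hand":-1}]' >/dev/null;  python3 -c "
from h import *
rep()"
```

```text
14.2 pos [623.4  44.  143.1] q [-0.12  0.6   0.03  1.58 -0.04  1.01 -1.45] F [-3.8  9.3  7.8] T [2.48 0.99 0.26] w 0.384 g 42.1
tool angle -0.048 lateral -0.001 pos angle -0.017 r 61.8 off -0.5 turn 2.811 Ftool [ -2.2 -10.   -7.5] Ttool [ 2.609 -0.491 -0.37 ]
```

```bash
python3 -m pendant '[{"x":0,"y":0,"z":0,"wx":0,"wy":0,"wz":0.012,"hand":-1},{"x":0,"y":0,"z":0,"wx":0,"wy":0,"wz":0.012,"hand":-1},{"x":0,"y":0,"z":0,"wx":0,"wy":0,"wz":0.012,"hand":-1},{"x":0,"y":0,"z":0,"wx":0,"wy":0,"wz":0.012,"hand":-1},{"x":0,"y":0,"z":0,"wx":0,"wy":0,"wz":0.012,"hand":-1}]' >/dev/null;  python3 -c "
from h import *
rep()"
```

```text
14.82 pos [623.6  44.3 143.1] q [-0.15  0.61  0.09  1.58 -0.07  1.01 -1.6 ] F [-3.7  9.6  7.5] T [2.46 0.78 0.33] w 0.387 g 42.0
tool angle -0.048 lateral -0.002 pos angle -0.02 r 61.8 off -0.2 turn 2.999 Ftool [-3.9 -9.7 -7.3] Ttool [ 2.452 -0.767 -0.441]
```

```bash
python3 -m pendant '[{"x":0,"y":0,"z":0,"wx":0,"wy":0,"wz":0,"hand":1},{"x":0,"y":0,"z":0,"wx":0,"wy":0,"wz":0,"hand":1},{"x":0,"y":0,"z":0,"wx":0,"wy":0,"wz":0,"hand":1},{"x":0,"y":0,"z":0,"wx":0,"wy":0,"wz":0,"hand":1},{"x":0,"y":0,"z":0,"wx":0,"wy":0,"wz":0,"hand":1}]'
python3 -m pendant '[{"x":0,"y":0,"z":-0.1,"wx":0,"wy":0,"wz":0,"hand":1},{"x":0,"y":0,"z":-0.15,"wx":0,"wy":0,"wz":0,"hand":1},{"x":0,"y":0,"z":-0.15,"wx":0,"wy":0,"wz":0,"hand":1},{"x":0,"y":0,"z":-0.15,"wx":0,"wy":0,"wz":0,"hand":1},{"x":0,"y":0,"z":-0.1,"wx":0,"wy":0,"wz":0,"hand":1}]'
python3 -m pendant '[{"x":0,"y":0,"z":0,"wx":0,"wy":0,"wz":0,"hand":1},{"x":0,"y":0,"z":0,"wx":0,"wy":0,"wz":0,"hand":1},{"x":0,"y":0,"z":0,"wx":0,"wy":0,"wz":0,"hand":1},{"x":0,"y":0,"z":0,"wx":0,"wy":0,"wz":0,"hand":1},{"x":0,"y":0,"z":0,"wx":0,"wy":0,"wz":0,"hand":1}]'
python3 -c "
from h import *
rep();snap('wrist','w6')
print(proj('w6',[C,C+M@np.array([0,-40,0]),C+M@np.array([0,40,0])]), proj('w6',[C+M@np.array([-np.sin(a),0,np.cos(a)])*73.9 for a in(-.1,-.05,0,.05,.1)]))"
```

```text
time: 15.45
tool_pos: [624.5, 39.1, 142.2]
ee_rot: [1.0, 0.002, -0.023, -0.001]
contact_force: [0.0, -0.4, 0.3]
gripper_width: 0.998
grip_force: 0.0
time: 16.08
tool_pos: [630.8, 38.8, 273.8]
ee_rot: [1.0, 0.002, -0.022, -0.001]
contact_force: [-0.8, 0.0, -0.4]
gripper_width: 1.003
grip_force: 0.0
time: 16.7
tool_pos: [630.3, 38.9, 271.8]
ee_rot: [1.0, 0.002, -0.023, -0.001]
contact_force: [0.0, 0.5, -0.5]
gripper_width: 1.0
grip_force: 0.0
16.7 pos [630.3  38.9 271.8] q [-0.16  0.52  0.1   1.37 -0.06  1.31 -1.61] F [ 0.   0.5 -0.5] T [-0.04 -0.08 -0.02] w 1.0 g 0.0
tool angle -0.046 lateral 0.004 pos angle -0.045 r 190.7 off -4.5 turn 3.002 Ftool [ 0.1 -0.5  0.5] Ttool [-0.036  0.075  0.018]
[[312.29294517 220.0296841 ]
 [357.60950391 226.24751307]
 [266.51198898 213.74713544]] [[311.84199576 237.37907259]
 [311.1029979  242.64032863]
 [310.37347539 247.78887619]
 [309.65665281 252.80253323]
 [308.95559665 257.66052201]]
```

View pics/w6.png

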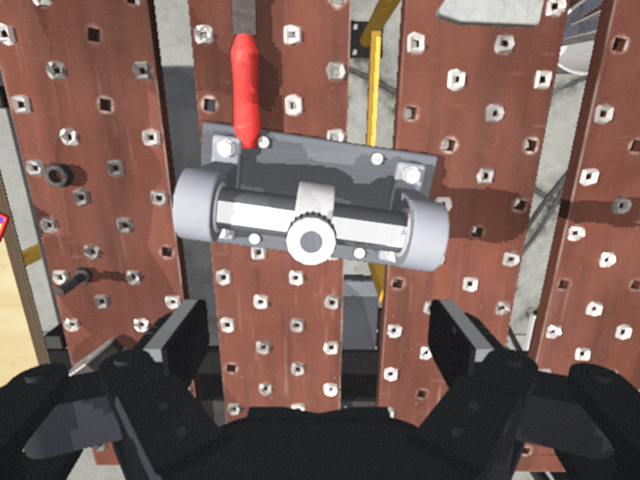

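The gripper is clear and the knob face sits at (311,241). That puts the collar at about −0.06 rad, against −0.045 for the flat. Nut, bolt and magnet are where they were, so I'm handing in.

```bash
python3 -c "
from plant import arm
print(arm.job_done())"
```

```text
the job is handed in; nothing more can be done
None
```

The job is handed in: the collar's screw was square to the flat within about 0.02 rad by the camera, and the knob was tightened to about 0.25 N m above its free torque. The gripper let go and backed clear, the loose things were not touched, and the hand-in returned no verdict.

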